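# Take the long cast bar out through the short hatch

### The job

A long cast bar of hide glue lies in its mould inside the red lacquered cabinet, under a hatch that is shorter than the bar. Lift it out of the mould, tilt it so that one end comes up through the hatch first and the rest follows, without wedging it hard against the cabinet, and finish still holding it in the gripper: level, still, and over the hatch, about 10 cm above the cabinet's top. Leave the dish, grinding stone, incense holder and pan where they are.

Things in the scene. Friction and masses are not known exactly. Their poses are not given: they have to be found in the camera images.
- cabinet: Low red lacquered cabinet, fixed: 174 (its x) x 333 (its y, lengthwise) x 152 mm high. Origin: centre of its underside, on the table; z up. It has an open compartment in its top, floor at z = 85 mm, holding the mould and bar. The hatch's flap door hangs open, fixed, down the +x face, reaching out to x = 117 mm.
- hatch (a point): Centre of the hatch, the only opening of the compartment, at the cabinet's top (z = 152 mm of the cabinet; same axes). It is 150 mm along x and 185 mm along y. Beyond its two y edges (92.5 mm from here) a roof 4 mm thick covers an end pocket that goes on to 154.5 mm from here, 90 mm wide in x, open towards the hatch.
- mould (a point): Centre of the aluminium mould at the height where the bar's underside rests (z = 105 mm of the cabinet; same axes). Two blocks 60 mm wide in x, at 50 to 118 mm either side in y, 20 mm tall on the floor. The cavity is 6 mm deep, 28 mm wide, its ends 112 mm from here. Between the blocks (|y| < 50) is bare floor: room for fingers beside and below the bar.
- bar_mid (a point): Centre (half-way up) of the loose cast bar: amber-brown, rigid, 24 (its x) x 220 (its y) x 16 mm (its z, up), about 0.11 kg, balanced at its centre. Lies in the mould along the cabinet's y. Grip it across its width at the middle; lifted 14 mm it can slide 40 mm along y into either end pocket, so that its other end comes clear under the hatch.
- bar_end_a (a point): Centre of the bar's end face at its -y end, 110 mm from bar_mid.
- bar_end_b (a point): Centre of the bar's end face at its +y end, 110 mm from bar_mid.
- dish_mid (a point): Loose white porcelain mixing bowl, 110 mm wide, 40 mm high; point on its axis 20 mm up. Leave alone.
- stone_mid (a point): Loose jade grinding stone, 72 mm wide, 70 mm high, upright; point on its axis 35 mm up. Leave alone.
- incense_mid (a point): Loose brass incense holder, 64 mm wide, 48 mm high; point on its axis 24 mm up. Leave alone.
- pan_mid (a point): Loose copper pan, 124 mm wide, 35 mm high, with a rattan handle reaching 179 mm from the pan's axis along its x; point on its axis 18 mm up. Leave alone.
Mind the look-alikes: they are no part of the job. What is meant by the part that bears bar_mid is not grey, and is the smaller of those in its own colour.

How it is judged:
By the outcome, as a careful person would: the job done as asked, in the order asked, and still so for the second after the job is handed in, while the arm keeps its last pose, push and grip.
It also fails if it takes over 40 s, if anything falls off the work surface, if the arm or the gripper's body presses on something with over 40 N, if the wrist force passes 120 N, or if a joint passes its speed limit or range.

### The arm

A 6-joint arm with a two-finger parallel gripper is mounted at the origin on the work surface. World frame = base frame: x ahead of the robot, y to its left, z up, the work surface at z = 0. Lengths are in mm, angles in rad, forces in N, time in s.
With the tool pointing down it reaches from about 300 to 775 mm from the base axis. Payload 14.6 kg.
Tool frame: the origin (TCP) lies on the front face of the gripper's body, between the roots of the fingers; the fingertips stand 97 mm ahead of it and the grasp point (between the pads) lies 78 mm ahead of it; z points along the fingers, y is the line along which they close (so a half turn about z gives the same grasp; the last joint's range is limited). The gripper opens to 94 mm and grips with 3 to 60 N. Pads are 16 mm wide; open, the fingers measure 119 mm over their backs; the gripper's body (75 mm by 177 mm) begins 78 mm behind the grasp point.
Start: joints at [-1.221, 0.3, 1.521, -0, 1.321, -0.067], TCP at [222.652, -502.907, 302.646] pointing down, gripper open.
Joint ranges: [-3.03, 3.03], [-0.79, 2.21], [0.23, 2.52], [-1.04, 4.18], [0, 3.07], [-2.55, 2.55]. Speed limits (rad/s): [2.22, 2.22, 2.57, 3.14, 3.14, 3.14].

### API

Orientations are given as [roll, pitch, yaw] about the fixed x, y, z axes, in that order (R = Rz(yaw) Ry(pitch) Rx(roll)).
In Python, from cell import * gives the robot as it stands.
- The arm moves only by the tool carry_out, never from a script. Its arguments are lists of equal length, an entry for each row: "slide": the shift along the world's x, y, z scaled (see below), a list of three; "dr": the turn, a rotation vector about the world's x, y, z scaled (see below), a list of three; "gripper": the opening in per cent of the stroke, from 0 (shut) to 100 (fully open). A call has 1 to 10 rows; each row is the pose to reach, as a shift and turn from the pose commanded when the call began, turning the shorter way round; what a row does not reach only later rows make up. The controller multiplies each number of a shift by 0.25 m and each number of a turn by 360 degrees. A row lasts 1/12 s, in which the tool goes at most 41.7 mm and 7.16 degrees, less where a joint would pass 70% of its speed; a pose out of reach is approached as far as the arm can. A call with a number of a shift or a turn outside -1 to 1 is refused whole. A call with a gripper value outside its range is refused whole. The fingers move at their own pace and stop on an object; "newtons" is the grip in N (left out, the last holds). Time passes only in rows, so rows that repeat a pose let the fingers close. It gives the time, the measured TCP pose, the force, the opening and the grip force at its end, in the units of the state.
- read_state(): the state, without advancing time (a new reading comes with each control period).
- camera(name): name is "scene" or "top"; returns the picture (400x640x3 uint8, red, green, blue); there is no depth.
- camera_model(name): a dict with "vfov" (degrees; the focal length in pixels is half the picture's height over the tangent of half this angle, whatever the lens; pixels are square), "cx", "cy" (the principal point, pixels), "R" (3x3) and "t" (3): a world point X has camera coordinates R X + t. Camera axes: x right, y down, z forward; pixel columns grow to the right and rows downward; lengths in mm; the calibration is good to about 2 mm. A picture is of the moment at which its call begins. camera_model takes no time and is no camera call.
- sign_off(): hands the job in; it is judged then, once.
The state is a dict: "clock": time; "joints": joint angles; "qd": joint speeds; "effort": joint torques, N m; "eef_pos": TCP position; "eef_rot": TCP orientation; "wrist_force": force on the tool from outside, world axes, zero at the start; "moment": the same for the moment, N m; "finger_gap": finger opening in mm; "finger_force": force on a finger pad.
Only numpy, scipy, OpenCV 4.12 (cv2) and the standard library are available. Lean on these libraries where they do the work, as an engineer would, in place of code of your own. Each camera call takes 0.05 s, during which the arm holds its last target. There are 200 camera calls.

## Working session

There is one attempt and no reset: what is moved stays moved. The work goes in short steps, Python scripts to look and compute and a tool call to move; the robot and the scene stay as the last step left them, time stands still between calls to the robot, and variables do not carry over. Pictures are saved under pics/ and viewed, at most 10 in all, crops included, and the job is handed in when it is done.

Besides the shell and the picture viewer there is one more tool, called after "Call:" by a JSON object that holds its "api" and its "payload". carry_out: Moves the arm, as the interface text tells. Its arguments: {"type":"object","properties":{"slide":{"type":"array","items":{"type":"array","items":{"type":"number","minimum":-1,"maximum":1}}},"dr":{"type":"array","items":{"type":"array","items":{"type":"number","minimum":-1,"maximum":1}}},"gripper":{"type":"array","items":{"type":"number"}},"newtons":{"type":"number"}},"required":["slide","dr","gripper"]}

```bash
mkdir -p pics
python3 - <<'E'
from cell import *
import cv2
for n in("scene","top"):
    m=camera_model(n);print(n,m)
    cv2.imwrite(f"pics/{n}0.png",camera(n)[:,:,::-1])
s=read_state();print(s)
E
```

```text
scene {'vfov': 52.47093976542203, 'cx': 324.79142752295763, 'cy': 204.5909510406315, 'R': array([[ 0.35639625,  0.93429337, -0.00880987],
       [ 0.78433871, -0.30429174, -0.54057314],
       [-0.50773467,  0.18574831, -0.84125089]]), 't': array([-236.75575081, -328.91389809, 1271.32857034])}
top {'vfov': 42.322468695763924, 'cx': 319.99773568916135, 'cy': 202.15050392576944, 'R': array([[ 0.00318982, -0.99982065,  0.01866771],
       [-0.98986029, -0.00580795, -0.14192559],
       [ 0.14200856, -0.01802571, -0.98970129]]), 't': array([  21.26074165,  540.52624087, 1443.95714403])}
{'clock': 0.1, 'joints': array([-1.22061882e+00,  3.00413928e-01,  1.52152529e+00,  1.92289124e-06,
        1.32068578e+00, -6.66063952e-02]), 'qd': array([-1.63925649e-05, -2.04284784e-03, -1.34516089e-03,  1.30668248e-03,
       -3.98758644e-05,  6.53726901e-04]), 'effort': array([ 2.21737464e-03, -5.32644582e+01, -3.53281903e+01,  7.10275839e-02,
        2.35299126e-02, -6.33047534e-05]), 'eef_pos': array([ 222.60002153, -502.79316942,  302.14123571]), 'eef_rot': array([-3.14056272e+00, -7.05682081e-05,  4.16783388e-01]), 'wrist_force': array([-0.21754568, -0.65249413,  0.41668631]), 'moment': array([ 0.01261011,  0.01772854, -0.030784  ]), 'finger_force': 0.0, 'finger_gap': 94.13184733292175}
```

View pics/scene0.png

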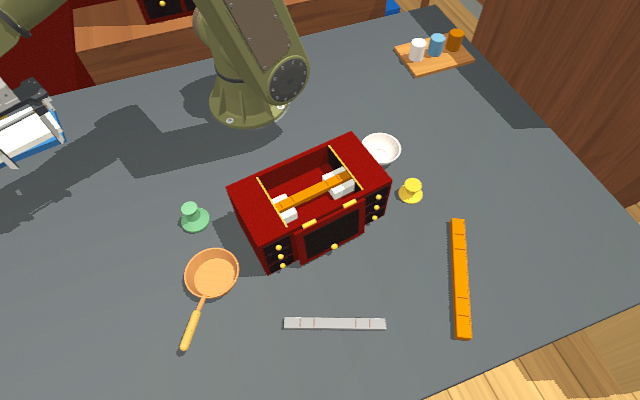

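View pics/top0.png

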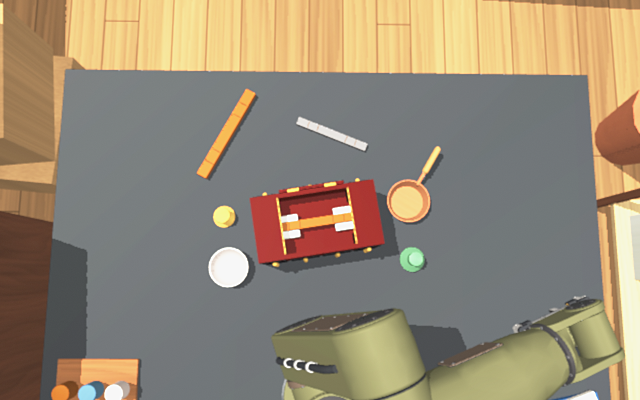

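The cabinet is centred near (317,221) in the top view. Its door face points away from the robot (+x), and the orange bar lies in the mould from about (285,226) to (353,217). The large orange bar and the grey bar on the table are the look-alikes. I'll zoom in for corners.

Run:
```python
import cv2,numpy as np
a=cv2.imread("pics/top0.png")[160:280,240:400]
b=cv2.imread("pics/scene0.png")[125:275,220:400]
a=cv2.resize(a,None,fx=5,fy=5,interpolation=cv2.INTER_CUBIC)
b=cv2.resize(b,None,fx=4,fy=4,interpolation=cv2.INTER_CUBIC)
cv2.imwrite("pics/ca.png",a);cv2.imwrite("pics/cb.png",b)
```

```text
(no output)
```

View pics/ca.png

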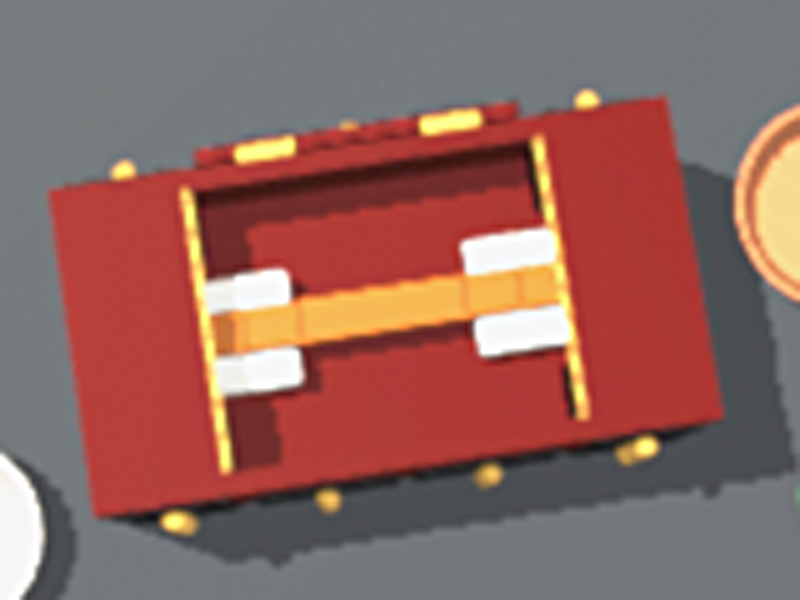

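View pics/cb.png

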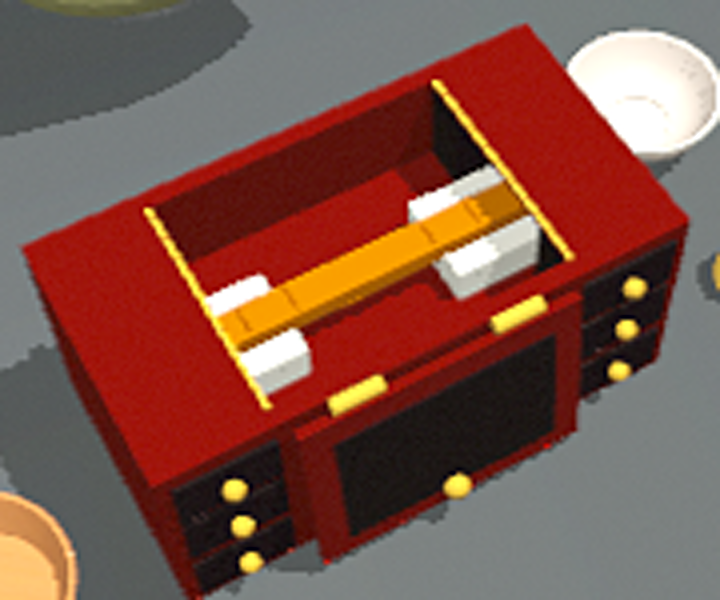

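Both crops show the cabinet's top corners clearly. Top crop: (50,190), (667,97), (722,417), (97,516). Scene crop: (527,25), (688,218), (155,487), (25,248). Next I fit the cabinet pose, then check the bar's ends, which are visible at the gold hatch strips.

```bash
cat > h.py <<'E'
from cell import *
import numpy as np
from scipy.optimize import least_squares
from scipy.spatial.transform import Rotation as Ro
def proj(n,X):
    m=camera_model(n);f=200/np.tan(np.radians(m["vfov"]/2))
    c=np.atleast_2d(X)@m["R"].T+m["t"];return c[:,:2]/c[:,2:]*f+[m["cx"],m["cy"]]
def ray_at_z(n,uv,z):
    m=camera_model(n);f=200/np.tan(np.radians(m["vfov"]/2))
    d=m["R"].T@np.array([(uv[0]-m["cx"])/f,(uv[1]-m["cy"])/f,1]);o=-m["R"].T@m["t"]
    return o+d*(z-o[2])/d[2]
def cab(p,L):
    return np.c_[Ro.from_euler("z",p[2]).apply(np.asarray(L,float))+[p[0],p[1],0]]
E
python3 - <<'E'
from h import *
h=[87,166.5]
L=[[h[0],h[1],152],[h[0],-h[1],152],[-h[0],-h[1],152],[-h[0],h[1],152]]
T=np.array([[50,190],[667,97],[722,417],[97,516]])/5+[240,160]-.4
S=np.array([[688,218],[155,487],[25,248],[527,25]])/4+[220,125]-.4
for w in((1,1),(1,0),(0,1)):
    r=least_squares(lambda p:np.r_[w[0]*(proj("top",cab(p,L))-T).ravel(),w[1]*(proj("scene",cab(p,L))-S).ravel()],[450,0,.1])
    print(w,r.x.round(3),np.round(r.fun,1))
    if w==(1,1):p=r.x
Ri=Ro.from_euler("z",-p[2])
def loc(n,uv,z):return Ri.apply(ray_at_z(n,uv,z)-[p[0],p[1],0]).round(1)
# bar top edges at z=121: corners of the visible part in both crops
for c in((300,297),(303,345),(463,273),(467,313)):print("top",loc("top",np.array(c)/5+[240,160]-.4,121))
for c in((270,290),(297,315),(413,222),(440,245)):print("sc",loc("scene",np.array(c)/4+[220,125]-.4,121))
E
```

```text
(1, 1) [4.75954e+02 3.51840e+01 1.61000e-01] [-0.6  0.  -0.1 -0.4  0.2  0.  -0.7  0.3  0.9  0.4 -0.6  0.4 -1.1 -0.2
 -0.1 -0.8]
(1, 0) [4.75902e+02 3.43940e+01 1.59000e-01] [-0.3 -0.1  0.2 -0.3  0.5  0.2 -0.5  0.2  0.   0.  -0.   0.  -0.  -0.
 -0.  -0. ]
(0, 1) [4.7592e+02 3.5764e+01 1.6300e-01] [-0.   0.  -0.  -0.   0.  -0.  -0.   0.   1.1  0.2 -0.2  0.4 -0.9 -0.2
  0.  -1. ]
top [ 13.6  43.2 121. ]
top [-12.3  45.5 121. ]
top [ 12.8 -45.7 121. ]
top [ -9.  -44.3 121. ]
sc [-10.6 -52.4 121. ]
sc [ 12.2 -47.  121. ]
sc [-10.8  41.8 121. ]
sc [ 11.5  47.1 121. ]
```

Call:
{"api": "carry_out", "payload": {"slide": [[0.45,0.95,0],[0.45,0.95,0],[0.45,0.95,0],[0.45,0.95,0],[0.45,0.95,0],[0.45,0.95,0],[0.45,0.95,0],[0.45,0.95,0],[0.45,0.95,0],[0.45,0.95,0]], "dr": [[0,0,0.1],[0,0,0.1],[0,0,0.1],[0,0,0.1],[0,0,0.1],[0,0,0.1],[0,0,0.1],[0,0,0.1],[0,0,0.1],[0,0,0.1]], "gripper": [70,70,70,70,70,70,70,70,70,70]}}

```text
clock: 0.93
eef_pos: [334.9, -266.1, 302.6]
eef_rot: [-3.141, 0.0, 1.045]
wrist_force: [-0.3, -1.0, -0.0]
finger_gap: 66.0
finger_force: 0.0
```

Call:
{"api": "carry_out", "payload": {"slide": [[0.5,1,0],[0.5,1,0],[0.5,1,0],[0.5,1,0],[0.5,1,0],[0.5,1,0],[0.5,1,0],[0.5,1,0],[0.5,1,0],[0.5,1,0]], "dr": [[0,0,0.109],[0,0,0.109],[0,0,0.109],[0,0,0.109],[0,0,0.109],[0,0,0.109],[0,0,0.109],[0,0,0.109],[0,0,0.109],[0,0,0.109]], "gripper": [70,70,70,70,70,70,70,70,70,70]}}

```text
clock: 1.77
eef_pos: [460.0, -16.7, 302.3]
eef_rot: [-3.141, 0.0, 1.729]
wrist_force: [-0.8, -0.6, 0.2]
finger_gap: 65.8
finger_force: 0.0
```

Call:
{"api": "carry_out", "payload": {"slide": [[0.064,0.207,0],[0.064,0.207,0],[0.064,0.207,-0.17],[0.064,0.207,-0.17],[0.064,0.207,-0.17],[0.064,0.207,-0.17]], "dr": [[0,0,0],[0,0,0.0005],[0,0,0.0005],[0,0,0.0005],[0,0,0.0005],[0,0,0.0005]], "gripper": [70,70,70,70,70,70]}}

```text
clock: 2.27
eef_pos: [476.3, 35.1, 261.4]
eef_rot: [3.141, 0.0, 1.731]
wrist_force: [-0.0, 0.3, 0.1]
finger_gap: 65.8
finger_force: 0.0
```

Run:
```python
from h import *
import cv2
s=read_state();print(s["eef_pos"],s["eef_rot"],s["joints"].round(3))
a=camera("scene")[110:270,210:410];b=camera("top")[150:280,240:400]
im=np.hstack([cv2.resize(x,(400,int(x.shape[0]*400/x.shape[1])),interpolation=cv2.INTER_CUBIC)[:320] for x in (a,b)])
cv2.imwrite("pics/c1.png",im[:,:,::-1])
```

```text
[476.33014888  35.08916096 261.40622035] [3.14117172e+00 1.74020669e-04 1.73120110e+00] [-0.003  0.179  1.771 -0.     1.191 -0.163]
```

View pics/c1.png

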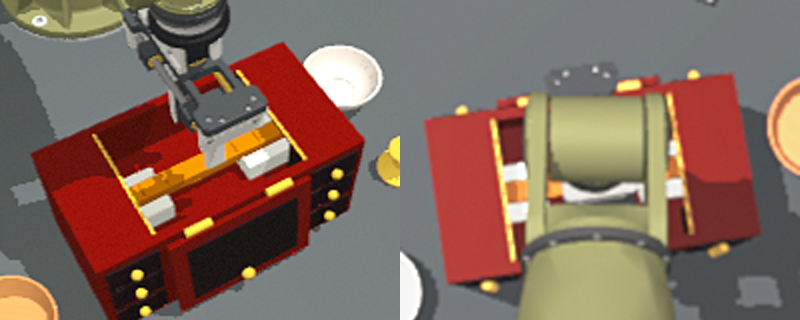

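The scene crop shows the fingers straddling the bar near its middle (about (220,150)), with nothing touching. Now I descend and close.

Call:
{"api": "carry_out", "payload": {"slide": [[0,0,-0.1],[0,0,-0.2],[0,0,-0.278],[0,0,-0.278],[0,0,-0.278]], "dr": [[0,0,0],[0,0,0],[0,0,0],[0,0,0],[0,0,0]], "gripper": [70,70,70,70,70]}}

```text
clock: 2.78
eef_pos: [476.4, 36.0, 191.5]
eef_rot: [-3.142, 0.0, 1.733]
wrist_force: [-0.5, -0.5, 0.7]
finger_gap: 65.7
finger_force: 0.0
```

Call:
{"api": "carry_out", "payload": {"slide": [[0,0,0],[0,0,0],[0,0,0],[0,0,0],[0,0,0],[0,0,0],[0,0,0],[0,0,0]], "dr": [[0,0,0],[0,0,0],[0,0,0],[0,0,0],[0,0,0],[0,0,0],[0,0,0],[0,0,0]], "gripper": [40,30,15,15,15,15,15,15], "newtons": 25}}

```text
clock: 3.45
eef_pos: [476.2, 36.4, 190.8]
eef_rot: [3.142, -0.0, 1.733]
wrist_force: [-0.5, -1.0, 2.3]
finger_gap: 23.5
finger_force: 25.0
```

Call:
{"api": "carry_out", "payload": {"slide": [[0,0,0.02],[0,0,0.04],[0,0,0.066],[0,0,0.066],[0,0,0.066]], "dr": [[0,0,0],[0,0,0],[0,0,0],[0,0,0],[0,0,0]], "gripper": [15,15,15,15,15]}}

```text
clock: 3.87
eef_pos: [476.3, 36.3, 207.6]
eef_rot: [3.141, 0.0, 1.733]
wrist_force: [0.5, 0.5, -2.1]
finger_gap: 23.7
finger_force: 25.0
```

Run:
```python
from h import *
import cv2
s=read_state();print(s["eef_pos"],s["eef_rot"],s["wrist_force"],s["moment"],s["finger_gap"])
a=camera("scene")[110:270,210:410]
cv2.imwrite("pics/c2.png",cv2.resize(a,None,fx=3,fy=3,interpolation=cv2.INTER_CUBIC)[:,:,::-1])
```

```text
[476.28550277  36.3489874  207.64483916] [3.14062932e+00 1.84240484e-04 1.73315636e+00] [ 0.53154517  0.48150964 -2.14641983] [ 0.01080139 -0.1392108  -0.0104046 ] 23.73837518353519
```

View pics/c2.png

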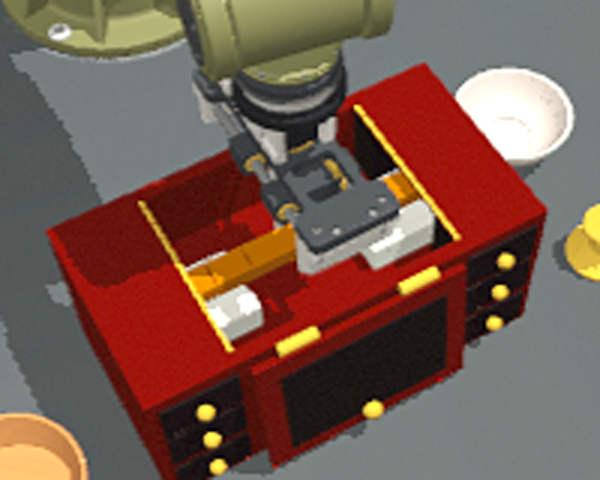

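The bar is held level and out of the mould. Next I slide it 32 mm into the +y pocket.

Call:
{"api": "carry_out", "payload": {"slide": [[-0.005,0.032,0],[-0.01,0.063,0],[-0.015,0.095,0],[-0.0205,0.126,0],[-0.0205,0.126,0],[-0.0205,0.126,0]], "dr": [[0,0,0],[0,0,0],[0,0,0],[0,0,0],[0,0,0],[0,0,0]], "gripper": [15,15,15,15,15,15]}}

```text
clock: 4.42
eef_pos: [470.9, 68.4, 207.1]
eef_rot: [-3.142, 0.0, 1.734]
wrist_force: [0.6, -0.3, -2.1]
finger_gap: 23.9
finger_force: 25.0
```

Call:
{"api": "carry_out", "payload": {"slide": [[-0.0026,0.0161,0.0156],[-0.0052,0.0322,0.03],[-0.0052,0.0322,0.03],[-0.0052,0.0322,0.03]], "dr": [[-0.00823,-0.00133,0],[-0.01646,-0.00266,0],[-0.01646,-0.00266,0],[-0.01646,-0.00266,0]], "gripper": [15,15,15,15]}}

```text
clock: 4.75
eef_pos: [469.7, 76.1, 214.6]
eef_rot: [-3.142, 0.103, 1.734]
wrist_force: [0.4, -0.9, -2.2]
finger_gap: 23.8
finger_force: 25.0
```

Call:
{"api": "carry_out", "payload": {"slide": [[-0.0026,0.016,0.0136],[-0.0052,0.0318,0.0264],[-0.0077,0.0475,0.0384],[-0.0102,0.0629,0.05],[-0.0102,0.0629,0.05],[-0.0102,0.0629,0.05]], "dr": [[-0.00823,-0.00133,0],[-0.01646,-0.00266,0],[-0.0247,-0.004,0],[-0.0329,-0.0053,0],[-0.0329,-0.0053,0],[-0.0329,-0.0053,0]], "gripper": [15,15,15,15,15,15]}}

```text
clock: 5.25
eef_pos: [467.1, 91.6, 226.8]
eef_rot: [-3.14, 0.311, 1.734]
wrist_force: [-0.4, 1.2, -2.2]
finger_gap: 23.8
finger_force: 25.0
```

Run:
```python
from h import *
import cv2
s=read_state();R=Ro.from_euler("xyz",s["eef_rot"]);g=s["eef_pos"]+R.apply([0,0,78])
print(Ro.from_euler("z",-.161).apply(g-[476,35.2,0]),s["eef_rot"],s["wrist_force"],s["moment"])
a=camera("scene")[90:250,210:410]
cv2.imwrite("pics/c3.png",cv2.resize(a,None,fx=3,fy=3,interpolation=cv2.INTER_CUBIC)[:,:,::-1])
```

```text
[  0.19009686  33.2070555  152.52645834] [-3.13984373  0.31140321  1.73417153] [-0.39050414  1.17647343 -2.22798175] [ 0.18567721 -0.08302115 -0.02207814]
```

View pics/c3.png

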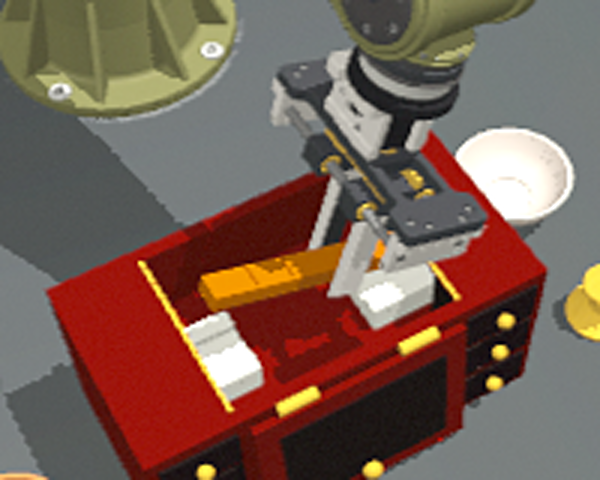

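The -y end (about (210,295) in the crop) has come up clear of the hatch edge, with no contact force. Now I draw the bar out along its own axis, then lift.

Call:
{"api": "carry_out", "payload": {"slide": [[0.0066,-0.0407,0.0134],[0.0132,-0.0813,0.0268],[0.0198,-0.122,0.0402],[0.0264,-0.1627,0.0536],[0.033,-0.2033,0.067],[0.0396,-0.244,0.0804],[0.0396,-0.244,0.0804],[0.0396,-0.244,0.0804]], "dr": [[0,0,0],[0,0,0],[0,0,0],[0,0,0],[0,0,0],[0,0,0],[0,0,0],[0,0,0]], "gripper": [15,15,15,15,15,15,15,15]}}

```text
clock: 5.97
eef_pos: [477.1, 30.0, 247.4]
eef_rot: [-3.141, 0.314, 1.732]
wrist_force: [0.6, 0.4, -2.7]
finger_gap: 23.7
finger_force: 25.0
```

Call:
{"api": "carry_out", "payload": {"slide": [[0,0,0.04],[0,0,0.1],[0,0,0.16],[0,0,0.22],[0,0,0.28],[0,0,0.32],[0,0,0.32],[0,0,0.32]], "dr": [[0,0,0],[0,0,0],[0,0,0],[0,0,0],[0,0,0],[0,0,0],[0,0,0],[0,0,0]], "gripper": [15,15,15,15,15,15,15,15]}}

```text
clock: 6.63
eef_pos: [477.0, 30.9, 327.3]
eef_rot: [-3.141, 0.314, 1.733]
wrist_force: [0.6, -0.0, -1.5]
finger_gap: 23.8
finger_force: 25.0
```

Run:
```python
from h import *
s=read_state();R=Ro.from_euler("xyz",s["eef_rot"]);g=s["eef_pos"]+R.apply([0,0,78])
print(Ro.from_euler("z",-.161).apply(g-[476,35.2,0]),s["wrist_force"],s["moment"])
Rt=Ro.from_euler("xyz",[np.pi,0,1.733])
print("slide",(np.array([476,35.2,252+78])-s["eef_pos"])/250,"dr",(Rt*R.inv()).as_rotvec()/(2*np.pi))
```

```text
[  0.30849246 -28.53189135 253.09066528] [ 0.61420918 -0.01245012 -1.47773844] [ 0.18738162 -0.05277475 -0.01791963]
slide [-0.00401797  0.01730936  0.01090272] dr [ 4.93434502e-02  8.02505852e-03 -6.89002631e-05]
```

Call:
{"api": "carry_out", "payload": {"slide": [[-0.001,0.004,0.003],[-0.002,0.009,0.006],[-0.003,0.013,0.009],[-0.004,0.017,0.011],[-0.004,0.017,0.011],[-0.004,0.017,0.011],[-0.004,0.017,0.011],[-0.004,0.017,0.011]], "dr": [[0.0123,0.002,0],[0.0247,0.004,0],[0.037,0.006,0],[0.0493,0.008,0],[0.0493,0.008,0],[0.0493,0.008,0],[0.0493,0.008,0],[0.0493,0.008,0]], "gripper": [15,15,15,15,15,15,15,15]}}

```text
clock: 7.3
eef_pos: [476.0, 35.1, 329.6]
eef_rot: [-3.141, 0.002, 1.734]
wrist_force: [0.1, 0.4, -1.7]
finger_gap: 23.9
finger_force: 25.0
```

Run:
```python
from h import *
import cv2
s=read_state();R=Ro.from_euler("xyz",s["eef_rot"]);g=s["eef_pos"]+R.apply([0,0,78])
print(Ro.from_euler("z",-.161).apply(g-[476,35.2,0]),s["eef_rot"],s["wrist_force"],s["qd"].round(3))
e=cab([476,35.2,.161],[[0,-110,252],[0,110,252]]);print(proj("scene",e))
a=camera("scene");cv2.imwrite("pics/c4.png",a[:,:,::-1])
```

```text
[-1.31867232e-01 -2.60879244e-01  2.51598427e+02] [-3.14052485e+00  2.11929892e-03  1.73364607e+00] [ 0.07434922  0.40552666 -1.69906261] [-0.001 -0.002 -0.002  0.011  0.003 -0.005]
[[257.61871569 176.19409345]
 [352.7149852  133.5513523 ]]
```

View pics/c4.png

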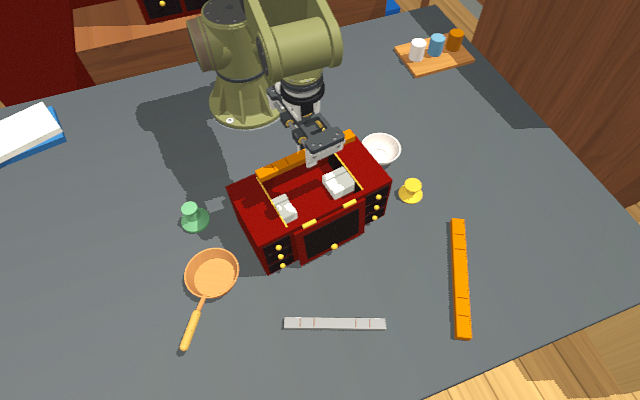

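The bar is held level over the hatch. Its ends appear at about (258,173) and (352,135), within a few pixels of where a level bar should project ((258,176) and (353,134)). The other objects have not moved. A few settling rows, then I hand in.

Call:
{"api": "carry_out", "payload": {"slide": [[0,0,0],[0,0,0],[0,0,0],[0,0,0]], "dr": [[0,0,0],[0,0,0],[0,0,0],[0,0,0]], "gripper": [15,15,15,15]}}

```text
clock: 7.68
eef_pos: [476.1, 34.9, 330.0]
eef_rot: [-3.141, 0.001, 1.733]
wrist_force: [-0.2, -0.5, -1.9]
finger_gap: 24.0
finger_force: 25.0
```

```bash
python3 -c "
from cell import *
print(sign_off())"
```

```text
the job is handed in; nothing more can be done
None
```

The glue bar came out through the hatch -y end first, with no contact force showing in the readings, and I handed the job in at about 7.7 s with it held level and still over the hatch, its centre about 10 cm above the cabinet's top; no verdict was returned.

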